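# Empty the reject pot and hold the test paddle in the detector slot

### The job

Start-of-shift check of the roastery's foreign-object detector: turn the red-handled crank to tip the reject pot until all four stones have dropped into the blue tray, then turn the pot back fully upright. Next lift the flat test paddle out of its holder by the black handle and lower its white blade, upright, through the yellow-framed slot in the detector's top until the top face is level with the middle of the orange band. Finish while still holding the paddle there in the grip, its collar clear of the detector, and leave the cups, tins and tools on the bench where they are.

Things in the scene. Friction and masses are not known exactly. Their poses are not given: they have to be found in the camera images.
- pot (a joint): tilt (rad) of the steel reject pot (90 mm across the rim, 70 mm high, open top) on its level axle. 0 = upright at its stop (the start); grows as the mouth swings to the stand's -x side, over the tray, up to 2.2 (mouth well down; the stones need about 2 to fall out surely). Stiff axle: the pot stays where left; turning it takes about 2 N at the crank handle.
- axle (a point): middle of the pot's axle, 125 mm above the bench, on the fixed grey stand. x points away from the side the mouth tips to, y along the axle towards the crank, z up. At tilt q the crank_grip point lies at x = 70*sin(1.1-q), y = 108, z = 70*cos(1.1-q) mm from here: it leans to +x at first, passes over the top and ends leaning to -x.
- crank_grip (a point): middle of the crank's red round handle, 14 mm in diameter, parallel to the axle. The crank is fixed to the pot and circles the axle at 70 mm radius. Along the axle, the crank arm is at 69 mm and the handle's free end at 135 mm from the axle's middle. It can be taken from above all the way round; it may turn between the fingers.
- tray: blue open tray, fixed, 170 mm (its x) by 180 mm (its y) by 45 mm high, walls 4 mm; origin at the centre of its underside. It lies under the pot and on the stand's -x side.
- stone0_center (a point): centre of a stone, a brown-grey lump about 22 mm across, 14 g; starts in the pot
- stone1_center (a point): centre of a stone, a brown-grey lump about 22 mm across, 14 g; starts in the pot
- stone2_center (a point): centre of a stone, a brown-grey lump about 22 mm across, 14 g; starts in the pot
- stone3_center (a point): centre of a stone, a brown-grey lump about 22 mm across, 14 g; starts in the pot
- paddle_grip (a point): centre of the paddle's black handle, where to grip: 40 mm wide (its x), 22 mm thick (y), 50 mm high (z up). Below it a white collar 66 x 34 x 6 mm, whose top is 25 mm below this point, then the white blade; the blade's tip is 96 mm below this point. 120 g. Both faces alike, either way round will do. It starts hanging upright by its collar in the holder.
- paddle_tip (a point): middle of the blade's bottom end; same axes as the handle. The blade is 50 mm wide (x), 14 mm thick (y), 65 mm long from tip to collar; its lowest 7 mm are rounded off all round (7 mm radius). The orange band runs round it from 30 to 50 mm above the tip.
- holder: grey block 100 mm (x) by 70 mm (y) by 78 mm high, fixed, with a through slot for the paddle 4 mm wider than the blade each way; origin at the centre of its underside. Lift the paddle straight up by 70 mm or more to clear it.
- slot (a point): centre of the slot's mouth in the top face of the detector (green box with an aluminium top, 140 mm by 120 mm by 100 mm high, fixed; slot outlined in yellow). The slot is 52 mm long along this point's x and 16 mm wide along its y, in a 12 mm thick top, its mouth bevelled by 3 mm; hollow below down to the bench. z up.
- paddle: the test paddle as a whole; origin at the blade's tip, axes as the handle's
- tin: bystander: steel can, 68 mm across, 100 mm high; origin under its centre
- cup_a: bystander: white cup, 80 mm across, 65 mm high; origin under its centre
- cup_b: bystander: blue cup, 80 mm across, 65 mm high; origin under its centre
- jar: bystander: amber jar, 64 mm across, 90 mm high; origin under its centre
- spoon: bystander: spoon lying on the bench, 170 mm long along its x
- brush: bystander: brush lying on the bench, 180 mm long along its x

How it is judged (in metres and radians):
On the way, in this order (a step that is already met when the one before it is completed fails the run):
1. all four stones are in the blue tray (x of stone0_center in the frame of tray between -0.085 and 0.085 m and y of stone0_center in the frame of tray between -0.09 and 0.09 m and z of each of stone0_center, stone1_center, stone2_center, stone3_center in the frame of tray below 0.045 m and x of stone1_center in the frame of tray between -0.085 and 0.085 m and y of stone1_center in the frame of tray between -0.09 and 0.09 m and x of stone2_center in the frame of tray between -0.085 and 0.085 m and y of stone2_center in the frame of tray between -0.09 and 0.09 m and x of stone3_center in the frame of tray between -0.085 and 0.085 m and y of stone3_center in the frame of tray between -0.09 and 0.09 m), for 0.2 s.
2. the pot is back upright, the stones still in the tray, the paddle not yet in the slot (all of step 1 and value of joint pot below 0.15 rad and (z of paddle_tip in the frame of slot above 0 m or horizontal distance between paddle_tip and slot above 0.03 m)), for 0.2 s.
At the end, for the whole second after the job is handed in: All four stones in the tray; pot tilt under 0.15 rad; fingers hold the paddle (over 1 N), still, within 0.1 rad of upright, blade tip within 6 mm of the slot's centre and 26 to 54 mm below the detector's top face (orange band at the mouth, collar clear) (all of step 1 and value of joint pot below 0.15 rad and z of paddle_tip in the frame of slot between -0.054 and -0.026 m and horizontal distance between paddle_tip and slot below 0.006 m and angle between paddle_tip's own z axis and vertical below 0.1 rad and linear speed of paddle below 0.03 m/s and contact force between the fingers and paddle above 1 N); the arm keeps its last pose, push and grip.
It fails at once if a bystander was pushed more than 30 mm or knocked over (distance of any of tin, cup_a, cup_b, jar, spoon, brush from where it was at the start of the episode above 0.03 m or angle between any of tin, cup_a, cup_b, jar's own z axis and vertical above 0.6 rad).
It also fails if it takes over 70 s, if anything falls off the work surface, if the arm or the gripper's body presses on something with over 40 N, if the wrist force passes 120 N, or if a joint passes its speed limit or range.

### The arm

A 6-joint arm with a two-finger parallel gripper is mounted at the origin on the work surface. World frame = base frame: x ahead of the robot, y to its left, z up, the work surface at z = 0. Lengths are in mm, angles in rad, forces in N, time in s.
With the tool pointing down it reaches from about 275 to 1000 mm from the base axis. Payload 8.4 kg.
Tool frame: the origin (TCP) lies at the very end of the fingers, on their centre line; the grasp point (between the pads) lies 19 mm behind it; z points along the fingers, x is the direction in which the jaws open and shut, and the axes are right-handed (so a half turn about z gives the same grasp; the last joint's range is limited). The gripper opens to 85 mm and grips with 20 to 120 N. Pads are 22 mm wide; open, the fingers measure 114 mm over their backs; the gripper's body (76 mm by 85 mm) begins 54 mm behind the grasp point. The pads swing forward as they close: fully open they stand 13 mm farther back than shut.
Start: joints at [1.237, 0.353, 1.633, -0, 1.155, -0.002], TCP at [203.589, 590.914, 231.281] pointing down, gripper open.
Joint ranges: [-2.63, 2.63], [-0.92, 2.1], [0.06, 2.66], [-1.3, 4.44], [0, 2.69], [-3.02, 3.02]. Speed limits (rad/s): [2.22, 2.22, 2.79, 3.14, 3.14, 3.14].

### API

Orientations are given as [roll, pitch, yaw] about the fixed x, y, z axes, in that order (R = Rz(yaw) Ry(pitch) Rx(roll)).
In Python, from rig import r gives the robot as it stands.
- The arm moves only by the tool arm_command, never from a script. Its argument "targets" is a list of rows, each a list of 6 numbers: the shift along the tool's x, y, z in m, then the turn, a rotation vector about the tool's x, y, z in rad. A call has 1 to 20 rows; each row shifts and turns the commanded pose from where the row before left it, along the tool's axes as they then stand; what a row does not reach is not made up. A row lasts 1/12 s, in which the tool goes at most 41.7 mm and 7.16 degrees, less where a joint would pass 70% of its speed; a pose out of reach is approached as far as the arm can. A call is refused whole if a number of a shift passes 0.0417 or a number of a turn 0.125, either way. A call with a gripper value outside its range is refused whole. "fingers" is the finger opening in m, from 0 to 0.0854, set as the call begins (left out, the last holds). The fingers move at their own pace and stop on an object; "squeeze" is the grip in N (left out, the last holds). Time passes only in rows, so rows that do not move let the fingers close. It gives the time, the measured TCP pose, the force and the opening at its end, in the units of the state.
- r.sense(): the state, without advancing time (a new reading comes with each control period).
- r.grab_frame(name): name is "side" or "top"; returns a dict with "image" (384x512x3 uint8, blue, green, red), "fx", "fy", "cx", "cy" (pixels), "xyz" and "orientation" of the camera in the world. Camera axes: x right, y down, z forward; pixel columns grow to the right and rows downward; lengths in mm; the calibration is good to about 2 mm. A picture is of the moment at which its call begins. There is no depth.
- r.sign_off(): hands the job in, once; it reports no verdict.
The state is a dict: "clock": time; "qpos": joint angles; "qvel": joint speeds; "joint_efforts": joint torques, N m; "eef_pos": TCP position; "tcp_rot": TCP orientation; "contact_force": force on the tool from outside, world axes, zero at the start; "wrist_torque": the same for the moment, N m; "opening": opening from 0.0 (shut) to 1.0 (fully open).
Only numpy, scipy, OpenCV 4.12 (cv2) and the standard library are available. Lean on these libraries where they do the work, as an engineer would, in place of code of your own. Each camera call takes 0.05 s, during which the arm holds its last target.

## Working session

There is one attempt and no reset: what is moved stays moved. The work goes in short steps, Python scripts to look and compute and a tool call to move; the robot and the scene stay as the last step left them, time stands still between calls to the robot, and variables do not carry over. Pictures are saved under pics/ and viewed, and the job is handed in when it is done.

Besides the shell and the picture viewer there is one more tool, called as name([rows], argument=value, ...), one row to a line, values as JSON. arm_command: Moves the arm, as the interface text tells. Its arguments: {"type":"object","properties":{"targets":{"type":"array"},"fingers":{"type":"number"},"squeeze":{"type":"number"}},"required":["targets"]}

```bash
ls; mkdir -p pics; python3 - <<'E'
from rig import r
import cv2
print(r.sense())
for n in("side","top"):
    f=r.grab_frame(n); cv2.imwrite(f"pics/{n}0.png",f["image"]); print({k:v for k,v in f.items() if k!="image"})
E
```

```text
pics
{'clock': 0.0, 'qpos': array([ 1.23655088e+00,  3.53623211e-01,  1.63416596e+00, -1.02118008e-05,
        1.15518442e+00, -2.38057661e-03]), 'qvel': array([-2.68148238e-04, -9.21318452e-05,  2.91724395e-03, -2.24212288e-03,
        3.94772811e-04, -1.66549015e-04]), 'joint_efforts': array([-1.92714306e-04, -6.05230808e+01, -3.42068911e+01, -2.42748019e-04,
        9.38367069e-03, -1.91858408e-05]), 'eef_pos': array([203.46056288, 590.43942472, 230.56363226]), 'tcp_rot': array([3.14158660e+00, 1.38096353e-03, 1.23893559e+00]), 'contact_force': array([ 0.07767553, -0.29740214,  0.50326967]), 'wrist_torque': array([-0.01457615, -0.05610087, -0.01350452]), 'opening': 1.000295311126129}
{'fx': 350.7381173143575, 'fy': 350.7381173143575, 'cx': 250.23015135026802, 'cy': 192.9976240503454, 'xyz': array([ 313.04744734, -767.47985978,  986.94259509]), 'orientation': array([-2.37267105, -0.00389199, -0.35030574])}
{'fx': 437.36490386610853, 'fy': 437.36490386610853, 'cx': 253.74542032614707, 'cy': 191.0317242929022, 'xyz': array([ 466.30428581,   22.94839719, 1757.2982414 ]), 'orientation': array([-3.06027186, -0.00834367, -1.56435203])}
```

View pics/side0.png

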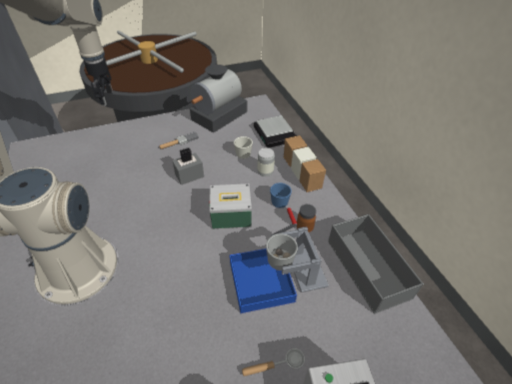

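View pics/top0.png

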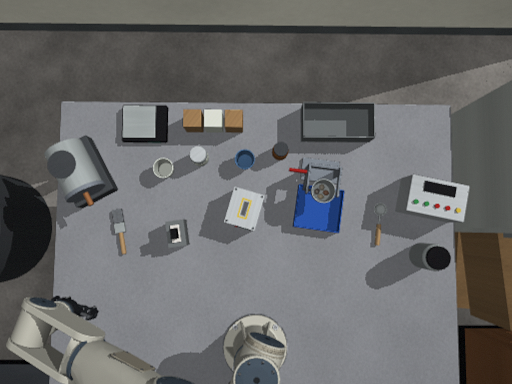

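The side view shows the crank (about 292,217), pot (282,250), tray (262,280), detector (230,205) and holder (187,165). The top view shows the pot at (322,190), crank at (298,171), slot at (245,208) and paddle at (175,234). I'll zoom in on these.

```bash
python3 - <<'E'
import cv2
t=cv2.imread("pics/top0.png"); s=cv2.imread("pics/side0.png")
def z(im,x0,y0,x1,y1,k,n): cv2.imwrite(n,cv2.resize(im[y0:y1,x0:x1],None,fx=k,fy=k,interpolation=cv2.INTER_CUBIC))
z(t,150,130,350,250,4,"pics/tz.png"); z(s,150,120,350,320,3,"pics/sz.png")
E
cat > h.py <<'E'
import numpy as np,cv2
from scipy.spatial.transform import Rotation as R
from rig import r
def ray(f,px):
    M=R.from_euler('xyz',f["orientation"]).as_matrix()
    d=M@np.array([(px[0]-f["cx"])/f["fx"],(px[1]-f["cy"])/f["fy"],1.]); return np.array(f["xyz"]),d/np.linalg.norm(d)
def onz(f,px,z):
    o,d=ray(f,px); return o+d*(z-o[2])/d[2]
def tri(f1,p1,f2,p2):
    a,u=ray(f1,p1);b,v=ray(f2,p2)
    s=np.linalg.lstsq(np.c_[u,-v],b-a,rcond=None)[0]
    p,q=a+s[0]*u,b+s[1]*v; return (p+q)/2,np.linalg.norm(p-q)
def proj(f,P):
    M=R.from_euler('xyz',f["orientation"]).as_matrix(); c=M.T@(np.array(P)-f["xyz"])
    return np.array([f["cx"]+f["fx"]*c[0]/c[2],f["cy"]+f["fy"]*c[1]/c[2]])
E
```

```text
(no output)
```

View pics/tz.png

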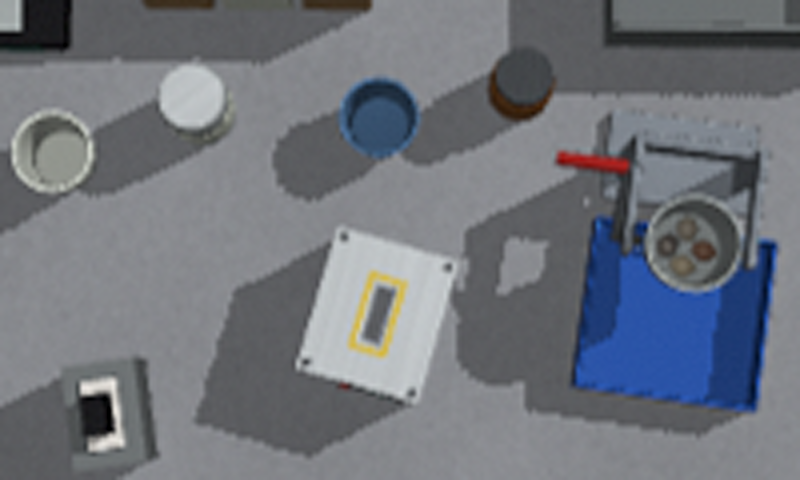

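View pics/sz.png

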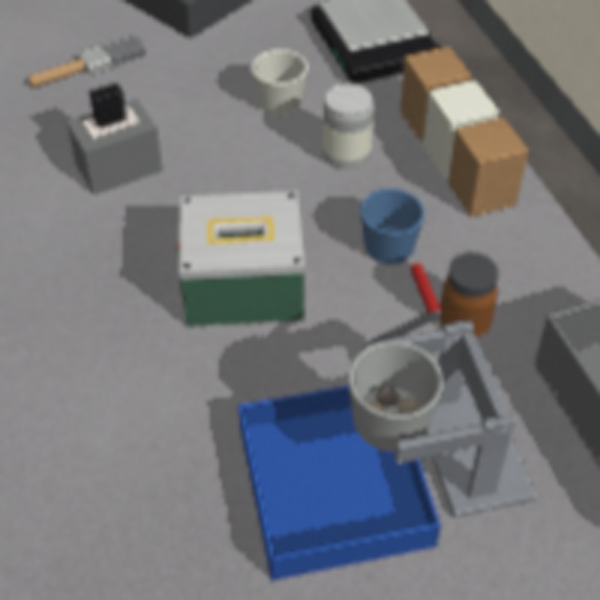

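Both views show everything clearly. Next I'll take masks and cast rays.

```bash
cat > m.py <<'E'
from h import *
fs={n:r.grab_frame(n) for n in("side","top")}
def mask(n,lo,hi,box):
    im=cv2.cvtColor(fs[n]["image"],cv2.COLOR_BGR2HSV); m=cv2.inRange(im,lo,hi)
    o=np.zeros_like(m); x0,y0,x1,y1=box; o[y0:y1,x0:x1]=m[y0:y1,x0:x1]
    k,l,s,_=cv2.connectedComponentsWithStats(o); i=1+np.argmax(s[1:,4]); return (l==i).astype(np.uint8)
def rect(m):
    c=max(cv2.findContours(m,0,2)[0],key=cv2.contourArea); return cv2.minAreaRect(c)
def ends(b):
    (c,w,a)=b; p=cv2.boxPoints(b)
    e=[(p[i]+p[(i+1)%4])/2 for i in range(4)]
    return (e[0],e[2]) if np.linalg.norm(e[0]-e[2])>np.linalg.norm(e[1]-e[3]) else (e[1],e[3])
B={"side":(150,120,350,320),"top":(150,130,350,250)}
E
python3 - <<'E'
from m import *
np.set_printoptions(precision=1,suppress=True)
# crank
red={"side":((0,150,80),(6,255,255),(280,200,305,235)),"top":((0,150,80),(6,255,255),(285,160,312,180))}
E={}
for n in fs:
    b=rect(mask(n,*red[n])); E[n]=ends(b); print(n,"red",b,E[n])
for i in (0,1):
  for j in (0,1): print(i,j,tri(fs["side"],E["side"][i],fs["top"],E["top"][j]))
for n,e in E.items():
  for p in e: print(n,onz(fs[n],p,125+70*np.cos(1.1)))
# slot yellow
for n in fs:
    m=mask(n,(20,90,90),(35,255,255),B[n]); b=rect(m)
    c=max(cv2.findContours(m,0,2)[0],key=cv2.contourArea)
    P=np.array([onz(fs[n],p[0],100)[:2] for p in c],np.float32); rb=cv2.minAreaRect(P)
    print(n,"slot",b,"world",rb)
# tray
for n in fs:
    m=mask(n,(105,150,40),(125,255,255),(285,160,350,250) if n=="top" else (220,240,310,320)); b=rect(m); print(n,"tray",b)
    c=max(cv2.findContours(m,0,2)[0],key=cv2.contourArea)
    P=np.array([onz(fs[n],p[0],45)[:2] for p in c],np.float32); print(cv2.minAreaRect(P), cv2.boxPoints(cv2.minAreaRect(P)))
# handle
hb={"side":(175,145,198,165),"top":(165,225,190,245)}
for n in fs:
    m=mask(n,(0,0,0),(180,255,45),hb[n]); b=rect(m); ys,xs=np.nonzero(m); print(n,"black",b,xs.min(),xs.max(),ys.min(),ys.max(),m.sum())
    c=max(cv2.findContours(m,0,2)[0],key=cv2.contourArea)
    P=np.array([onz(fs[n],p[0],78+6+50)[:2] for p in c],np.float32); print(cv2.minAreaRect(P))
E
```

```text
side red ((291.1752624511719, 215.64434814453125), (15.737865447998047, 3.6552464962005615), 66.03751373291016) (array([288. , 208.5], dtype=float32), array([294.4, 222.8], dtype=float32))
top red ((297.9599914550781, 170.2799835205078), (16.404878616333008, 2.828427314758301), 8.130102157592773) (array([289.8, 169.1], dtype=float32), array([306.1, 171.4], dtype=float32))
0 0 (array([ 678.5, -121.9,  161.2]), np.float64(0.39693153628497263))
0 1 (array([ 656.8, -171.7,  223.4]), np.float64(11.312131057166722))
1 0 (array([ 694.9, -130.9,   92.4]), np.float64(15.897570895148501))
1 1 (array([ 671.2, -181.9,  162. ]), np.float64(2.519180132497835))
side [ 680.7 -118.5  156.8]
side [ 674.8 -178.5  156.8]
top [ 678.9 -122.2  156.8]
top [ 670.7 -182.2  156.8]
side slot ((229.48306274414062, 196.19537353515625), (7.432982444763184, 21.35595703125), 86.8201675415039) world ((537.8381958007812, 47.490501403808594), (35.79497528076172, 74.28108978271484), 74.58627319335938)
top slot ((243.8853302001953, 208.21560668945312), (9.86561107635498, 19.827003479003906), 16.699243545532227) world ((5
[... 292 characters left out ...]
1.83604431152344) [[ 442.8 -341.1]
 [ 608.8 -364.9]
 [ 636.4 -172.6]
 [ 470.4 -148.8]]
top tray ((318.5399475097656, 208.22000122070312), (46.10336685180664, 42.709251403808594), 8.130102157592773)
((540.3826293945312, -244.48118591308594), (179.96426391601562, 167.5052490234375), 82.04845428466797) [[ 445.  -322. ]
 [ 610.9 -345.2]
 [ 635.8 -167. ]
 [ 469.9 -143.8]]
side black ((185.5, 154.5), (11.0, 9.0), 90.0) 181 190 149 160 99
((438.8161926269531, 280.2583923339844), (65.26191711425781, 33.860740661621094), 77.73992156982422)
top black ((173.5, 233.5), (9.0, 7.0), 90.0) 170 177 229 238 67
((439.489990234375, 305.29071044921875), (33.15930938720703, 25.7994327545166), 1.1846628189086914)
```

```bash
python3 - <<'E'
from m import *
np.set_printoptions(precision=1,suppress=True)
ya=-0.137; X=np.array([np.cos(ya),np.sin(ya),0]);Y=np.array([-np.sin(ya),np.cos(ya),0])
fe=np.array([679,-121.5,159]); g=fe-27*Y; ax=g-62.4*X-108*Y; ax[2]=125; print("grip",g,"axle",ax)
def z(im,x0,y0,x1,y1,k,n): cv2.imwrite(n,cv2.resize(im[y0:y1,x0:x1],None,fx=k,fy=k,interpolation=cv2.INTER_CUBIC))
a={}
for n,b in (("top",(285,155,345,215)),("side",(255,195,335,290))):
    im=fs[n]["image"].copy()
    print(n,"axle proj",proj(fs[n],ax),"crank arm",proj(fs[n],ax+69*Y),"other",proj(fs[n],ax-69*Y),"grip",proj(fs[n],g))
    x0,y0,x1,y1=b;k=6
    c=cv2.resize(im[y0:y1,x0:x1],None,fx=k,fy=k,interpolation=cv2.INTER_CUBIC)
    for P,col in((ax,(0,0,255)),(ax+69*Y,(0,255,0)),(ax-69*Y,(0,255,0)),(g,(255,255,0))):
        p=proj(fs[n],P); cv2.circle(c,tuple(int(v) for v in ((p-[x0,y0]+.5)*k)),3,col,-1)
    a[n]=c
h=max(v.shape[0] for v in a.values())
z(fs["top"]["image"],155,210,200,255,12,"pics/ptop.png"); z(fs["side"]["image"],165,140,210,190,10,"pics/pside.png")
cv2.imwrite("pics/axt.png",a["top"]);cv2.imwrite("pics/axs.png",a["side"])
E
```

```text
grip [ 675.3 -148.2  159. ] axle [ 598.7 -246.7  125. ]
top axle proj [322.3 191.7] crank arm [304.  189.1] other [340.5 194.3] grip [297.  170.1]
side axle proj [279.7 253.6] crank arm [273.6 235.1] other [286.3 273.8] grip [290.4 215.2]
```

View pics/axt.png

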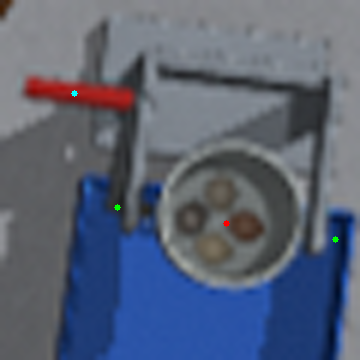

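View pics/axs.png

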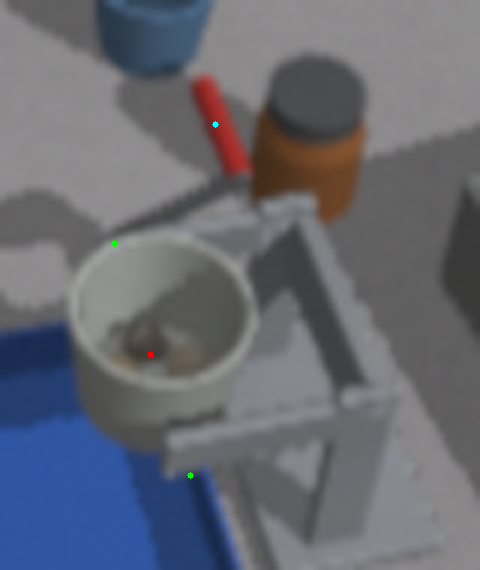

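View pics/ptop.png

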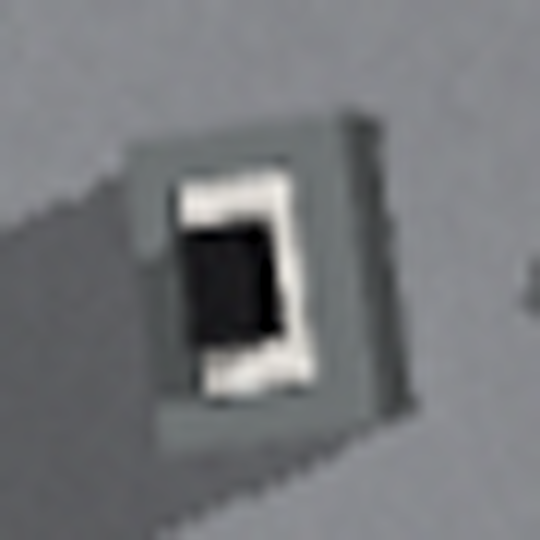

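View pics/pside.png

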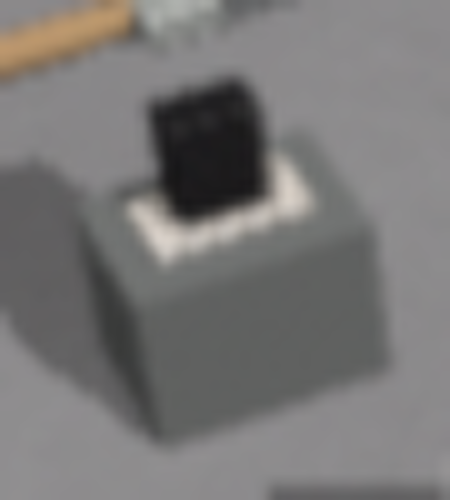

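```bash
python3 - <<'E'
from m import *
np.set_printoptions(precision=1,suppress=True)
f=fs["top"]
def q(px,off,k,z,f):
    P=np.array([onz(f,(x/k+off[0]-.5+.5/k,y/k+off[1]-.5+.5/k),z)[:2] for x,y in px]); e=[P[(i+1)%4]-P[i] for i in range(4)]
    print(P.mean(0),[round(float(np.linalg.norm(v)),1) for v in e],[round(float(np.degrees(np.arctan2(v[1],v[0]))),1) for v in e])
q([(180,185),(290,168),(315,380),(207,397)],(155,210),12,84,f)
q([(130,150),(345,112),(378,418),(158,448)],(155,210),12,78,f)
q([(128,205),(272,152),(312,208),(165,265)],(165,140),10,84,fs["side"])
q([(85,195),(305,125),(375,225),(145,305)],(165,140),10,78,fs["side"])
for C in [(437,293)]:
  for n in fs:print(proj(fs[n],(*C,134)),proj(fs[n],(*C,109)))
E
```

```text
[440.2 307.5] [35.2, 67.5, 34.5, 67.5] [-80.8, -172.1, 99.3, 8.5]
[440.4 307. ] [69.3, 97.7, 70.2, 94.9] [-79.6, -172.7, 98.1, 6.7]
[442.  305.4] [62.2, 39.4, 63.0, 40.4] [11.7, -80.1, -167.5, 98.7]
[445.4 308.9] [93.6, 70.5, 96.3, 72.7] [8.0, -81.0, -170.7, 96.9]
[184.3 152.5] [185.2 157.6]
[176.8 234.2] [177.9 234.1]
```

arm_command([
  [0,0,-0.005,0,0,0.115],
  [0,0,-0.005,0,0,0.115],
  [0,0,-0.005,0,0,0.115],
  [0,0,-0.005,0,0,0.115],
  [0,0,-0.005,0,0,0.115],
  [0,0,-0.005,0,0,0.115],
  [0,0,-0.005,0,0,0.115],
  [0,0,-0.005,0,0,0.115],
  [0,0,-0.005,0,0,0.115],
  [0,0,-0.005,0,0,0.115],
  [0,0,-0.005,0,0,0.115],
  [0,0,-0.005,0,0,0.111],
], fingers=0.0854, squeeze=40)

```text
clock: 1.4
eef_pos: [203.6, 590.9, 291.5]
tcp_rot: [3.142, -0.0, -0.143]
contact_force: [-0.5, 0.2, -0.7]
opening: 1.001
```

```bash
cat >> h.py <<'E'
def to(P,yaw=None,label=""):
    s=r.sense(); M=R.from_euler('xyz',s["tcp_rot"]); d=np.array(P)-s["eef_pos"]
    print(label,"t",round(s["clock"],2),"tcp",s["eef_pos"].round(1),"rot",s["tcp_rot"].round(3),"F",s["contact_force"].round(1),"open",round(s["opening"],3))
    print("  shift tool mm",M.inv().apply(d).round(1),end=" ")
    if yaw is not None:
        print("turn",(M.inv()*R.from_euler('xyz',[np.pi,0,yaw])).as_rotvec().round(3))
    else: print()
E
python3 -c "
from h import *
to((675,-148,250),-0.137)"
```

```text
t 1.4 tcp [203.6 590.9 291.5] rot [ 3.142 -0.    -0.143] F [-0.5  0.2 -0.7] open 1.001
  shift tool mm [571.7 664.3  41.5] turn [ 0.    -0.    -0.006]
```

arm_command([
  [0.0143,0.0166,0,0,0,-0.006],
  [0.0143,0.0166,0,0,0,0],
  [0.0143,0.0166,0,0,0,0],
  [0.0143,0.0166,0,0,0,0],
  [0.0143,0.0166,0,0,0,0],
  [0.0143,0.0166,0,0,0,0],
  [0.0143,0.0166,0,0,0,0],
  [0.0143,0.0166,0,0,0,0],
  [0.0143,0.0166,0,0,0,0],
  [0.0143,0.0166,0,0,0,0],
  [0.0143,0.0166,0,0,0,0],
  [0.0143,0.0166,0,0,0,0],
  [0.0143,0.0166,0,0,0,0],
  [0.0143,0.0166,0,0,0,0],
  [0.0143,0.0166,0,0,0,0],
  [0.0143,0.0166,0,0,0,0],
  [0.0143,0.0166,0,0,0,0],
  [0.0143,0.0166,0,0,0,0],
  [0.0143,0.0166,0,0,0,0],
  [0.0143,0.0166,0,0,0,0],
])

```text
clock: 3.07
eef_pos: [444.1, 223.3, 291.4]
tcp_rot: [-3.141, -0.0, -0.131]
contact_force: [-0.4, 1.1, -0.3]
opening: 0.997
```

arm_command([
  [0.0143,0.0166,0,0,0,0],
  [0.0143,0.0166,0,0,0,0],
  [0.0143,0.0166,0,0,0,0],
  [0.0143,0.0166,0,0,0,0],
  [0.0143,0.0166,0,0,0,0],
  [0.0143,0.0166,0,0,0,0],
  [0.0143,0.0166,0,0,0,0],
  [0.0143,0.0166,0,0,0,0],
  [0.0143,0.0166,0,0,0,0],
  [0.0143,0.0166,0,0,0,0],
  [0.0143,0.0166,0,0,0,0],
  [0.0143,0.0166,0,0,0,0],
  [0.0143,0.0166,0,0,0,0],
  [0.0143,0.0166,0,0,0,0],
  [0.0143,0.0166,0,0,0,0],
  [0.0143,0.0166,0,0,0,0],
  [0.0143,0.0166,0,0,0,0],
  [0.01,0.01,0,0,0,0],
  [0,0,0,0,0,0],
])

```text
clock: 4.65
eef_pos: [657.6, -100.5, 290.9]
tcp_rot: [3.141, -0.0, -0.133]
contact_force: [-0.9, -0.3, 0.1]
opening: 0.998
```

```bash
python3 -c "
from h import *
to((675.3,-148,138),-0.137)"
```

```text
t 4.65 tcp [ 657.6 -100.5  290.9] rot [ 3.141 -0.    -0.133] F [-0.9 -0.3  0.1] open 0.998
  shift tool mm [ 23.8  44.7 153. ] turn [ 0.001 -0.     0.004]
```

arm_command([
  [0.006,0.0112,0.01,0,0,0.004],
  [0.006,0.0112,0.015,0,0,0],
  [0.006,0.0112,0.02,0,0,0],
  [0.006,0.0112,0.02,0,0,0],
  [0,0,0.02,0,0,0],
  [0,0,0.02,0,0,0],
  [0,0,0.015,0,0,0],
  [0,0,0.013,0,0,0],
  [0,0,0.01,0,0,0],
  [0,0,0.01,0,0,0],
  [0,0,0,0,0,0],
  [0,0,0,0,0,0],
])

```text
clock: 5.65
eef_pos: [674.1, -146.0, 138.0]
tcp_rot: [-3.142, 0.001, -0.135]
contact_force: [-0.4, -0.1, 0.4]
opening: 1.001
```

```bash
python3 -c "
from h import *
to((675.3,-148,138),-0.137)
a=r.grab_frame('side')['image'][180:280,240:340];b=r.grab_frame('top')['image'][130:230,260:360]
cv2.imwrite('pics/c1.png',cv2.resize(np.hstack([a,b]),None,fx=4,fy=4,interpolation=2))"
```

```text
t 5.65 tcp [ 674.1 -146.   138. ] rot [-3.142e+00  1.000e-03 -1.350e-01] F [-0.4 -0.1  0.4] open 1.001
  shift tool mm [ 1.5  1.9 -0. ] turn [-0.     0.001  0.002]
```

View pics/c1.png

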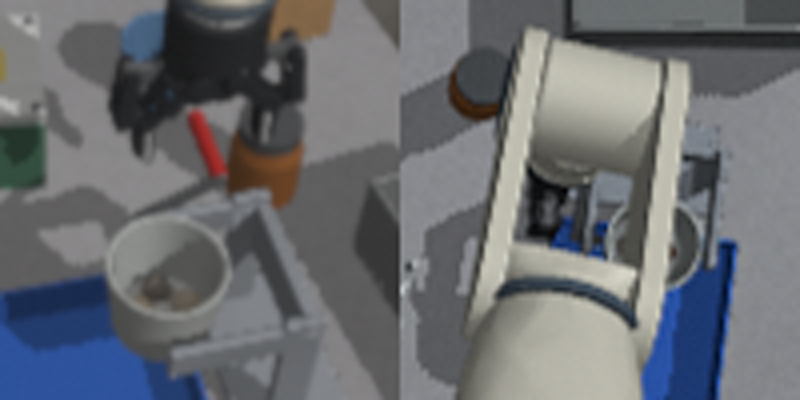

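The side view shows the red handle between the open fingers (handle about (208,145), fingers on either side at 145 and 265). I'll close on it.

arm_command([
  [0.001,0,0,0,0,0],
  [0,0,0,0,0,0],
  [0,0,0,0,0,0],
  [0,0,0,0,0,0],
  [0,0,0,0,0,0],
  [0,0,0,0,0,0],
  [0,0,0,0,0,0],
  [0,0,0,0,0,0],
], fingers=0, squeeze=30)

```text
clock: 6.42
eef_pos: [676.5, -146.3, 138.9]
tcp_rot: [3.141, -0.003, -0.135]
contact_force: [4.8, -1.4, 1.1]
opening: 0.15
```

```bash
python3 -c "
from h import *
to((675.3,-148,138),-0.137)
q=np.linspace(0,2.1,22);x=70*np.sin(1.1-q);z=-70*np.cos(1.1-q)
for a,b in zip(np.diff(x),np.diff(z)): print('[%.4f, 0, %.4f, 0, 0, 0]'%(a/1e3,b/1e3),end=', ')"
```

```text
t 6.42 tcp [ 676.5 -146.3  138.9] rot [ 3.141e+00 -3.000e-03 -1.350e-01] F [ 4.8 -1.4  1.1] open 0.15
  shift tool mm [-0.9  1.8  0.9] turn [ 0.    -0.003  0.002]
[-0.0035, 0, -0.0061, 0, 0, 0], [-0.0041, 0, -0.0057, 0, 0, 0], [-0.0046, 0, -0.0053, 0, 0, 0], [-0.0051, 0, -0.0048, 0, 0, 0], [-0.0056, 0, -0.0042, 0, 0, 0], [-0.0060, 0, -0.0037, 0, 0, 0], [-0.0063, 0, -0.0030, 0, 0, 0], [-0.0066, 0, -0.0024, 0, 0, 0], [-0.0068, 0, -0.0017, 0, 0, 0], [-0.0069, 0, -0.0010, 0, 0, 0], [-0.0070, 0, -0.0003, 0, 0, 0], [-0.0070, 0, 0.0003, 0, 0, 0], [-0.0069, 0, 0.0010, 0, 0, 0], [-0.0068, 0, 0.0017, 0, 0, 0], [-0.0066, 0, 0.0024, 0, 0, 0], [-0.0063, 0, 0.0030, 0, 0, 0], [-0.0060, 0, 0.0037, 0, 0, 0], [-0.0056, 0, 0.0042, 0, 0, 0], [-0.0051, 0, 0.0048, 0, 0, 0], [-0.0046, 0, 0.0053, 0, 0, 0], [-0.0041, 0, 0.0057, 0, 0, 0],
```

Gripped at 13 mm opening, which fits the 14 mm handle. First half of the arc next.

arm_command([
  [-0.0035,0,-0.0061,0,0,0],
  [-0.0041,0,-0.0057,0,0,0],
  [-0.0046,0,-0.0053,0,0,0],
  [-0.0051,0,-0.0048,0,0,0],
  [-0.0056,0,-0.0042,0,0,0],
  [-0.006,0,-0.0037,0,0,0],
  [-0.0063,0,-0.003,0,0,0],
  [-0.0066,0,-0.0024,0,0,0],
  [-0.0068,0,-0.0017,0,0,0],
  [-0.0069,0,-0.001,0,0,0],
  [-0.007,0,-0.0003,0,0,0],
])

```text
clock: 7.33
eef_pos: [616.1, -139.0, 179.2]
tcp_rot: [3.14, -0.008, -0.135]
contact_force: [5.7, -3.8, 5.5]
opening: 0.15
```

```bash
python3 -c "
from h import *
to((675.3,-148,138),-0.137)
a=r.grab_frame('side')['image'][180:320,210:350]
cv2.imwrite('pics/c2.png',cv2.resize(a,None,fx=4,fy=4,interpolation=2))"
```

```text
t 7.33 tcp [ 616.1 -139.   179.2] rot [ 3.14  -0.008 -0.135] F [ 5.7 -3.8  5.5] open 0.15
  shift tool mm [59.6  0.9 41.6] turn [ 0.002 -0.008  0.002]
```

View pics/c2.png

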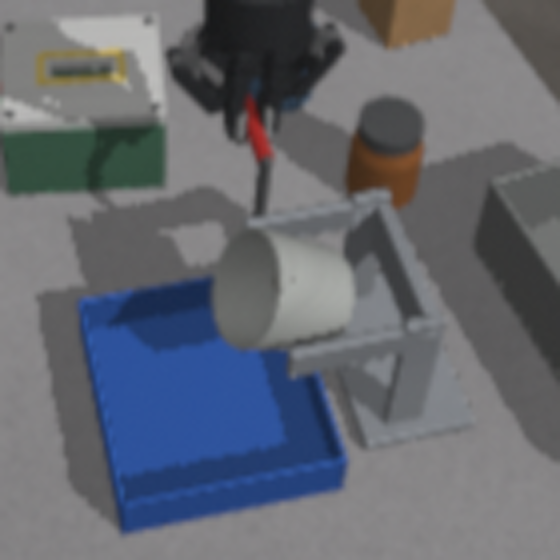

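The pot is at about 1.1 rad, mouth sideways at (250,290), and the forces are low. Second half.

arm_command([
  [-0.007,0,0.0003,0,0,0],
  [-0.0069,0,0.001,0,0,0],
  [-0.0068,0,0.0017,0,0,0],
  [-0.0066,0,0.0024,0,0,0],
  [-0.0063,0,0.003,0,0,0],
  [-0.006,0,0.0037,0,0,0],
  [-0.0056,0,0.0042,0,0,0],
  [-0.0051,0,0.0048,0,0,0],
  [-0.0046,0,0.0053,0,0,0],
  [-0.0041,0,0.0057,0,0,0],
  [0,0,0,0,0,0],
  [0,0,0,0,0,0],
  [0,0,0,0,0,0],
  [0,0,0,0,0,0],
])

```text
clock: 8.55
eef_pos: [554.9, -130.3, 144.0]
tcp_rot: [3.141, -0.0, -0.135]
contact_force: [4.4, -3.4, -1.5]
opening: 0.151
```

```bash
python3 -c "
from h import *
to((675.3,-148,138),-0.137)
a=r.grab_frame('side')['image'][180:320,210:350];b=r.grab_frame('top')['image'][130:270,260:400]
cv2.imwrite('pics/c3.png',cv2.resize(np.hstack([a,b]),None,fx=2.8,fy=2.8,interpolation=2))"
```

```text
t 8.55 tcp [ 554.9 -130.3  144. ] rot [ 3.141 -0.    -0.135] F [ 4.4 -3.4 -1.5] open 0.151
  shift tool mm [121.6   1.4   6.1] turn [ 0.001 -0.     0.002]
```

View pics/c3.png

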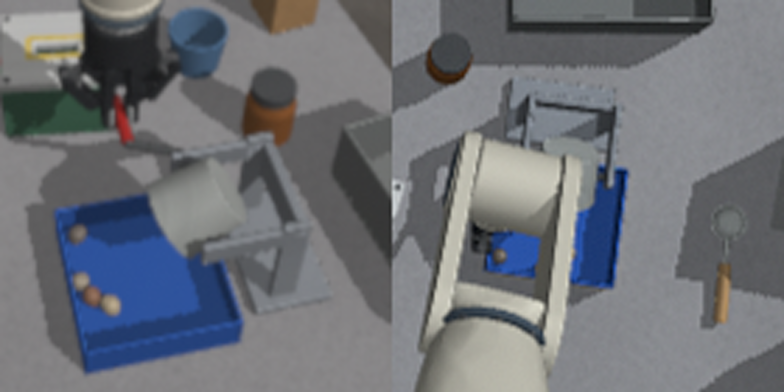

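The pot is mouth-down and all four stones lie in the tray, at (77,233), (80,280), (92,295) and (110,303). Turning it back.

arm_command([
  [0.0041,0,-0.0057,0,0,0],
  [0.0046,0,-0.0053,0,0,0],
  [0.0051,0,-0.0048,0,0,0],
  [0.0056,0,-0.0042,0,0,0],
  [0.006,0,-0.0037,0,0,0],
  [0.0063,0,-0.003,0,0,0],
  [0.0066,0,-0.0024,0,0,0],
  [0.0068,0,-0.0017,0,0,0],
  [0.0069,0,-0.001,0,0,0],
  [0.007,0,-0.0003,0,0,0],
])

```text
clock: 9.48
eef_pos: [611.9, -137.0, 176.9]
tcp_rot: [-3.141, 0.004, -0.135]
contact_force: [-6.6, -0.0, 2.5]
opening: 0.149
```

arm_command([
  [0.007,0,0.0003,0,0,0],
  [0.0069,0,0.001,0,0,0],
  [0.0068,0,0.0017,0,0,0],
  [0.0066,0,0.0024,0,0,0],
  [0.0063,0,0.003,0,0,0],
  [0.006,0,0.0037,0,0,0],
  [0.0056,0,0.0042,0,0,0],
  [0.0051,0,0.0048,0,0,0],
  [0.0046,0,0.0053,0,0,0],
  [0.0041,0,0.0057,0,0,0],
  [0.0035,0,0.0061,0,0,0],
  [0.0005,0,0.001,0,0,0],
  [0,0,0,0,0,0],
  [0,0,0,0,0,0],
])

```text
clock: 10.65
eef_pos: [675.2, -145.2, 136.6]
tcp_rot: [-3.14, 0.002, -0.135]
contact_force: [-0.6, 5.3, -0.5]
opening: 0.148
```

```bash
python3 -c "
from h import *
to((675.3,-148,138),-0.137)
a=r.grab_frame('side')['image'][180:320,210:350];b=r.grab_frame('top')['image'][130:270,260:400]
cv2.imwrite('pics/c4.png',cv2.resize(np.hstack([a,b]),None,fx=2.8,fy=2.8,interpolation=2))"
```

```text
t 10.65 tcp [ 675.2 -145.2  136.6] rot [-3.14e+00  2.00e-03 -1.35e-01] F [-0.6  5.3 -0.5] open 0.148
  shift tool mm [ 0.5  2.8 -1.4] turn [-0.001  0.002  0.002]
```

View pics/c4.png

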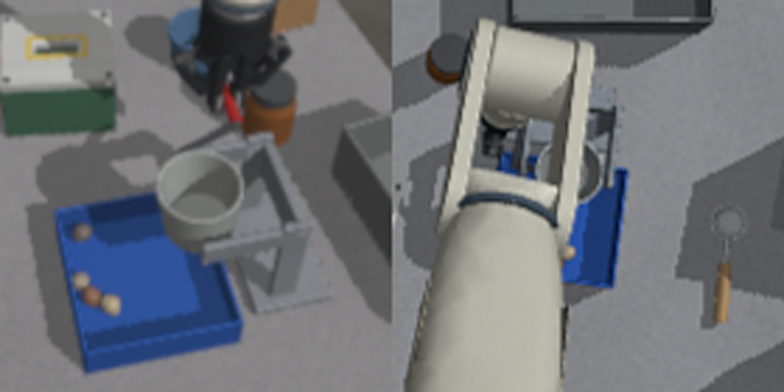

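The pot is upright and empty with the stones still in the tray, and the crank is within 2 mm of where it started. I'll release and rise.

arm_command([
  [0,0,0,0,0,0],
  [0,0,0,0,0,0],
  [0,0,0,0,0,0],
  [0,0,0,0,0,0],
  [0,0,0,0,0,0],
  [0,0,-0.005,0,0,0],
  [0,0,-0.01,0,0,0],
  [0,0,-0.02,0,0,0],
  [0,0,-0.02,0,0,0],
  [0,0,-0.02,0,0,0],
  [0,0,-0.02,0,0,0],
  [0,0,-0.02,0,0,0],
  [0,0,-0.015,0,0,0],
  [0,0,0,0,0,0],
], fingers=0.07)

```text
clock: 11.92
eef_pos: [677.6, -146.7, 272.4]
tcp_rot: [3.141, -0.007, -0.135]
contact_force: [0.8, 0.5, 0.9]
opening: 0.819
```

```bash
python3 -c "
from h import *
to((440.5,307,200),1.716)
a=r.grab_frame('side')['image'][180:320,210:350]
cv2.imwrite('pics/c5.png',cv2.resize(a,None,fx=3,fy=3,interpolation=2))"
```

```text
t 11.92 tcp [ 677.6 -146.7  272.4] rot [ 3.141 -0.007 -0.135] F [0.8 0.5 0.9] open 0.819
  shift tool mm [-296.5 -417.7   70.2] turn [ 0.007 -0.004 -1.851]
```

View pics/c5.png

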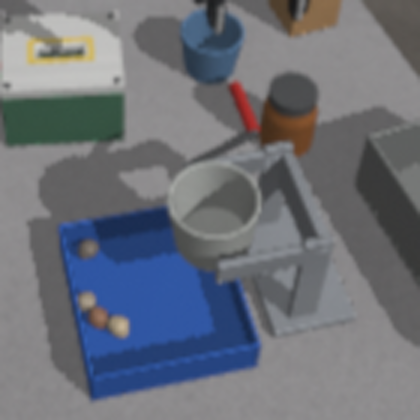

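The pot stayed upright after release, with the crank back at its start. Moving over to the paddle.

arm_command([
  [-0.008,-0.01,0,0,0,0],
  [-0.0155,-0.022,0,0,0,0],
  [-0.0155,-0.022,0,0,0,0],
  [-0.0155,-0.022,0,0,0,0],
  [-0.0155,-0.022,0,0,0,0],
  [-0.0155,-0.022,0,0,0,0],
  [-0.0155,-0.022,0,0,0,0],
  [-0.0155,-0.022,0,0,0,0],
  [-0.0155,-0.022,0,0,0,0],
  [-0.0155,-0.022,0,0,0,0],
  [-0.0155,-0.022,0,0,0,0],
  [-0.0155,-0.022,0,0,0,0],
  [-0.0155,-0.022,0,0,0,0],
  [-0.0155,-0.022,0,0,0,0],
  [-0.0155,-0.022,0,0,0,0],
  [-0.0155,-0.022,0,0,0,0],
  [-0.0155,-0.022,0,0,0,0],
  [-0.0155,-0.022,0,0,0,0],
  [-0.0155,-0.022,0,0,0,0],
  [-0.009,-0.012,0,0,0,0],
])

```text
clock: 13.63
eef_pos: [436.0, 309.5, 266.0]
tcp_rot: [3.141, 0.002, -0.134]
contact_force: [0.3, -0.7, 0.4]
opening: 0.82
```

arm_command([
  [0,0,0,0,0,-0.116],
  [0,0,0,0,0,-0.116],
  [0,0,0,0,0,-0.116],
  [0,0,0,0,0,-0.116],
  [0,0,0,0,0,-0.116],
  [0,0,0,0,0,-0.116],
  [0,0,0,0,0,-0.116],
  [0,0,0,0,0,-0.116],
  [0,0,0,0,0,-0.116],
  [0,0,0,0,0,-0.116],
  [0,0,0,0,0,-0.116],
  [0,0,0,0,0,-0.116],
  [0,0,0,0,0,-0.116],
  [0,0,0,0,0,-0.116],
  [0,0,0,0,0,-0.116],
  [0,0,0,0,0,-0.111],
  [0,0,0,0,0,0],
])

```text
clock: 15.05
eef_pos: [437.3, 307.4, 266.0]
tcp_rot: [-3.139, 0.001, 1.721]
contact_force: [0.2, 0.6, -0.1]
opening: 0.819
```

```bash
python3 -c "
from h import *
to((440.5,307,90),1.716)
print(r.sense()['qpos'].round(2))"
```

```text
t 15.05 tcp [437.3 307.4 266. ] rot [-3.139e+00  1.000e-03  1.721e+00] F [ 0.2  0.6 -0.1] open 0.819
  shift tool mm [ -0.7   3.5 176. ] turn [-0.002  0.001  0.005]
[ 0.61  0.18  1.79  0.    1.18 -1.11]
```

arm_command([
  [-0.0007,0.0035,0.01,0,0,0.004],
  [0,0,0.02,0,0,0],
  [0,0,0.025,0,0,0],
  [0,0,0.025,0,0,0],
  [0,0,0.025,0,0,0],
  [0,0,0.02,0,0,0],
  [0,0,0.02,0,0,0],
  [0,0,0.015,0,0,0],
  [0,0,0.01,0,0,0],
  [0,0,0.004,0,0,0],
  [0,0,0,0,0,0],
  [0,0,0,0,0,0],
])

```text
clock: 16.05
eef_pos: [442.4, 307.7, 93.5]
tcp_rot: [3.141, -0.0, 1.711]
contact_force: [0.8, 0.3, 1.1]
opening: 0.817
```

```bash
python3 -c "
from h import *
to((440.5,307,92),1.716)
a=r.grab_frame('side')['image'][110:210,140:240];b=r.grab_frame('top')['image'][180:280,130:230]
cv2.imwrite('pics/p1.png',cv2.resize(np.hstack([a,b]),None,fx=4,fy=4,interpolation=2))"
```

```text
t 16.05 tcp [442.4 307.7  93.5] rot [ 3.141 -0.     1.711] F [0.8 0.3 1.1] open 0.817
  shift tool mm [-0.5 -1.9  1.5] turn [ 0.    -0.    -0.005]
```

View pics/p1.png

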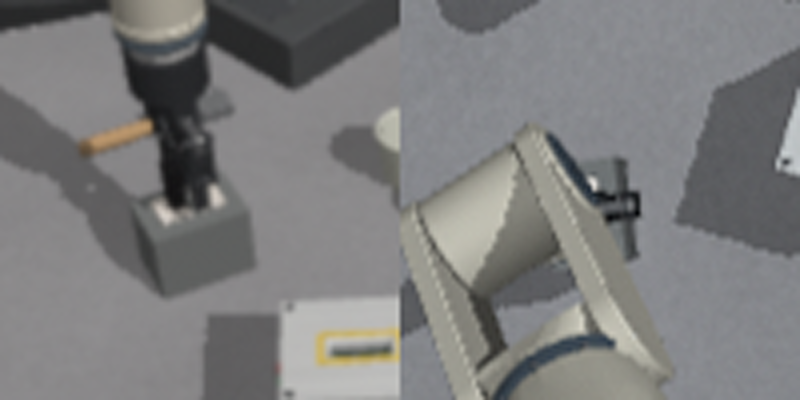

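The fingers straddle the handle, with the collar showing about equally on both sides. Closing.

arm_command([
  [-0.0005,-0.001,0,0,0,0],
  [0,0,0,0,0,0],
  [0,0,0,0,0,0],
  [0,0,0,0,0,0],
  [0,0,0,0,0,0],
  [0,0,0,0,0,0],
  [0,0,0,0,0,0],
  [0,0,0,0,0,0],
  [0,0,0,0,0,0],
], fingers=0, squeeze=60)

```text
clock: 16.9
eef_pos: [441.6, 307.2, 93.8]
tcp_rot: [3.141, -0.0, 1.712]
contact_force: [-0.0, -0.8, 5.6]
opening: 0.248
```

```bash
python3 -c "
from h import *
to((440.5,307,190),1.716)"
```

```text
t 16.9 tcp [441.6 307.2  93.8] rot [ 3.141 -0.     1.712] F [-0.  -0.8  5.6] open 0.248
  shift tool mm [  0.   -1.  -96.2] turn [ 0.001 -0.    -0.004]
```

arm_command([
  [0,0,-0.003,0,0,0],
  [0,0,-0.007,0,0,0],
  [0,0,-0.01,0,0,0],
  [0,0,-0.015,0,0,0],
  [0,0,-0.015,0,0,0],
  [0,0,-0.015,0,0,0],
  [0,0,-0.015,0,0,0],
  [0,0,-0.015,0,0,0],
  [0,0,-0.015,0,0,0],
  [0,0,-0.01,0,0,0],
  [0,0,-0.005,0,0,0],
  [0,0,0,0,0,0],
  [0,0,0,0,0,0],
])

```text
clock: 17.98
eef_pos: [441.1, 306.9, 218.1]
tcp_rot: [-3.142, 0.0, 1.712]
contact_force: [-0.0, 0.1, -1.6]
opening: 0.254
```

```bash
python3 -c "
from h import *
to((537,47.2,219),1.293)
a=r.grab_frame('side')['image'][90:190,140:240]
cv2.imwrite('pics/p2.png',cv2.resize(a,None,fx=6,fy=6,interpolation=2))"
```

```text
t 17.98 tcp [441.1 306.9 218.1] rot [-3.142  0.     1.712] F [-0.   0.1 -1.6] open 0.254
  shift tool mm [-270.6   58.4   -0.9] turn [-0.     0.     0.419]
```

View pics/p2.png

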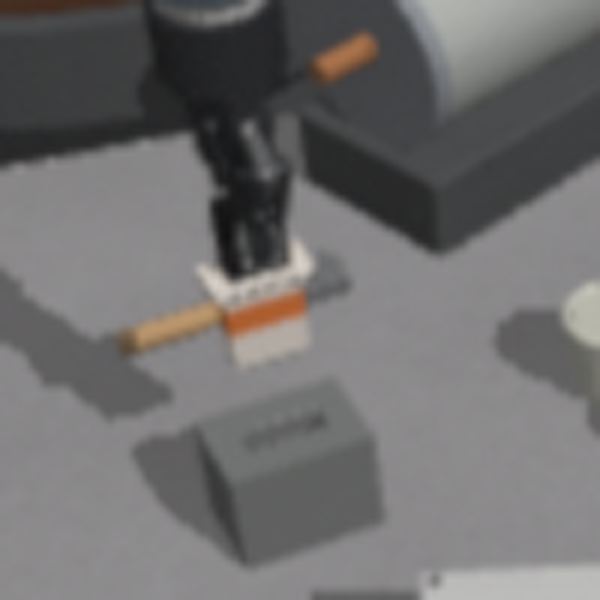

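The paddle came out upright and the slot in the holder is empty. Moving over the detector.

arm_command([
  [-0.007,0.0015,0,0,0,0],
  [-0.0145,0.0031,0,0,0,0],
  [-0.0145,0.0031,0,0,0,0],
  [-0.0145,0.0031,0,0,0,0],
  [-0.0145,0.0031,0,0,0,0],
  [-0.0145,0.0031,0,0,0,0],
  [-0.0145,0.0031,0,0,0,0],
  [-0.0145,0.0031,0,0,0,0],
  [-0.0145,0.0031,0,0,0,0],
  [-0.0145,0.0031,0,0,0,0],
  [-0.0145,0.0031,0,0,0,0],
  [-0.0145,0.0031,0,0,0,0],
  [-0.0145,0.0031,0,0,0,0],
  [-0.0145,0.0031,0,0,0,0],
  [-0.0145,0.0031,0,0,0,0],
  [-0.0145,0.0031,0,0,0,0],
  [-0.0145,0.0031,0,0,0,0],
  [-0.0145,0.0031,0,0,0,0],
  [-0.0145,0.0031,0,0,0,0],
  [-0.003,0.001,0,0,0,0],
])

```text
clock: 19.7
eef_pos: [537.3, 44.7, 217.5]
tcp_rot: [-3.14, 0.001, 1.711]
contact_force: [-0.3, -0.4, -0.9]
opening: 0.247
```

arm_command([
  [0,0,0,0,0,0.07],
  [0,0,0,0,0,0.07],
  [0,0,0,0,0,0.07],
  [0,0,0,0,0,0.07],
  [0,0,0,0,0,0.07],
  [0,0,0,0,0,0.069],
  [0,0,0,0,0,0],
  [0,0,0,0,0,0],
  [0,0,0,0,0,0],
])

```text
clock: 20.45
eef_pos: [536.9, 46.9, 218.0]
tcp_rot: [-3.141, 0.0, 1.295]
contact_force: [-0.2, 1.0, -1.9]
opening: 0.245
```

```bash
python3 -c "
from h import *
to((537,47.2,193),1.293)
a=r.grab_frame('side')['image'][140:240,180:280];b=r.grab_frame('top')['image'][160:260,195:295]
cv2.imwrite('pics/p3.png',cv2.resize(np.hstack([a,b]),None,fx=4,fy=4,interpolation=2))"
```

```text
t 20.45 tcp [536.9  46.9 218. ] rot [-3.141  0.     1.295] F [-0.2  1.  -1.9] open 0.245
  shift tool mm [ 0.3  0.  25. ] turn [-0.001  0.     0.002]
```

View pics/p3.png

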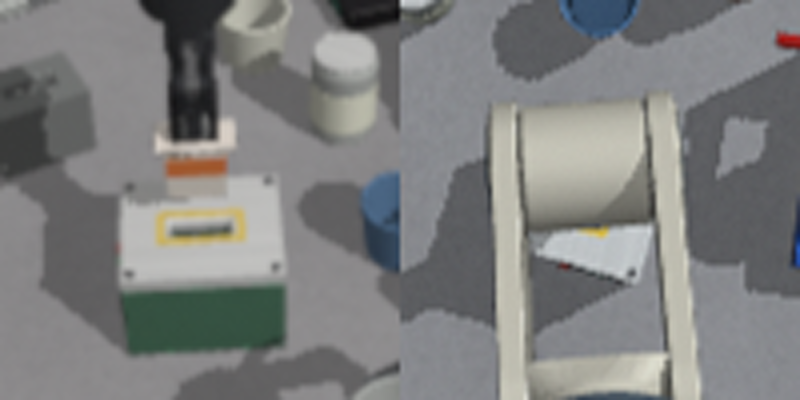

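The side view shows the blade above the slot (band at (196,167), slot at (201,228)). I'll check its sideways offset from the orange mask.

```bash
python3 -c "
from m import *
f=fs['side']
m=mask('side',(5,150,80),(18,255,255),(215,170,245,190)); ys,xs=np.nonzero(m); b=rect(m); print(b,xs.mean(),ys.mean(),m.sum())
t=r.sense()['eef_pos']; yw=np.radians(-16); X=np.array([np.cos(yw),np.sin(yw),0]);Y=np.array([-np.sin(yw),np.cos(yw),0])
tz=t[2]-80.8
c=np.array([t[0],t[1],tz+40])-7*Y
print('expected',proj(f,c), 'width ends',proj(f,c-25*X),proj(f,c+25*X)); print('px per 10mm X',proj(f,c+10*X)-proj(f,c),'Z',proj(f,c+[0,0,10])-proj(f,c))
print('slot proj',proj(f,(537,47.2,100)))
# dark slot opening in side
"

```

```text
((228.5, 181.5), (3.0, 13.0), 90.0) 228.609756097561 181.3170731707317 41
expected [228.59634308 181.75880747] width ends [221.03713422 182.11119783] [236.13860738 181.40720701]
px per 10mm X [ 3.01893587 -0.14073482] Z [-0.12280195 -2.18173153]
slot proj [229.380617   196.26692264]
```

The band sits within 0.1 px of the expected column, so the paddle is centred in the grip. Lowering to just inside the mouth.

arm_command([
  [0.0003,0,0.01,0,0,0.002],
  [0,0,0.012,0,0,0],
  [0,0,0.01,0,0,0],
  [0,0,0.005,0,0,0],
  [0,0,0.003,0,0,0],
  [0,0,0.003,0,0,0],
  [0,0,0.002,0,0,0],
  [0,0,0,0,0,0],
])

```text
clock: 21.32
eef_pos: [537.1, 46.7, 173.0]
tcp_rot: [-3.141, 0.001, 1.291]
contact_force: [-0.3, -4.1, -2.4]
opening: 0.252
```

arm_command([
  [0,0,0.002,0,0,0],
  [0,0,0.002,0,0,0],
  [0,0,0.002,0,0,0],
  [0,0,0,0,0,0],
])

```text
clock: 21.65
eef_pos: [537.2, 46.7, 167.2]
tcp_rot: [3.141, 0.001, 1.291]
contact_force: [-0.5, -5.2, -3.3]
opening: 0.247
```

```bash
python3 -c "
from h import *
to((537,47.2,141),1.293)
a=r.grab_frame('side')['image'][140:240,180:280]
cv2.imwrite('pics/p4.png',cv2.resize(a,None,fx=6,fy=6,interpolation=2))"
```

```text
t 21.65 tcp [537.2  46.7 167.2] rot [3.141e+00 1.000e-03 1.291e+00] F [-0.5 -5.2 -3.3] open 0.247
  shift tool mm [ 0.5 -0.3 26.2] turn [ 0.     0.001 -0.002]
```

View pics/p4.png

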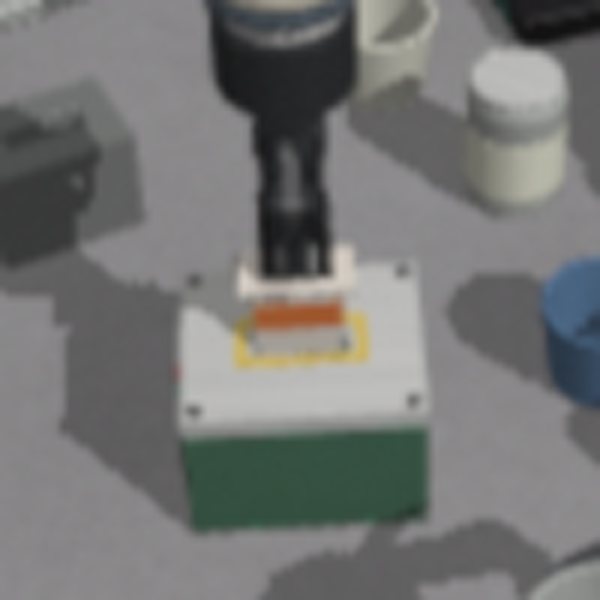

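The blade is in the slot. The 5 N sideways force says it is slightly off to +y, so I'll shift it a little and keep lowering.

arm_command([
  [-0.001,0.0005,0.002,0,0,0],
  [0,0,0.003,0,0,0],
  [0,0,0.004,0,0,0],
  [0,0,0.004,0,0,0],
  [0,0,0,0,0,0],
])

```text
clock: 22.12
eef_pos: [537.0, 46.3, 153.3]
tcp_rot: [-3.141, -0.0, 1.291]
contact_force: [-0.4, -1.4, -1.8]
opening: 0.251
```

arm_command([
  [0,0,0.004,0,0,0],
  [0,0,0.004,0,0,0],
  [0,0,0.003,0,0,0],
  [0,0,0.002,0,0,0],
  [0,0,0,0,0,0],
  [0,0,0,0,0,0],
  [0,0,0,0,0,0],
])

```text
clock: 22.7
eef_pos: [537.5, 46.2, 141.3]
tcp_rot: [3.142, -0.0, 1.291]
contact_force: [0.1, -1.0, -0.7]
opening: 0.251
```

```bash
python3 -c "
from h import *
to((537,47.2,141),1.293)
a=r.grab_frame('side')['image'][140:240,180:280];b=r.grab_frame('side')['image'][195:335,200:340]
cv2.imwrite('pics/p5.png',np.hstack([cv2.resize(a,(400,400),interpolation=2),cv2.resize(b,(400,400),interpolation=2)]))"
```

```text
t 22.7 tcp [537.5  46.2 141.3] rot [ 3.142 -0.     1.291] F [ 0.1 -1.  -0.7] open 0.251
  shift tool mm [ 0.9 -0.8  0.3] turn [ 0.    -0.    -0.002]
```

View pics/p5.png

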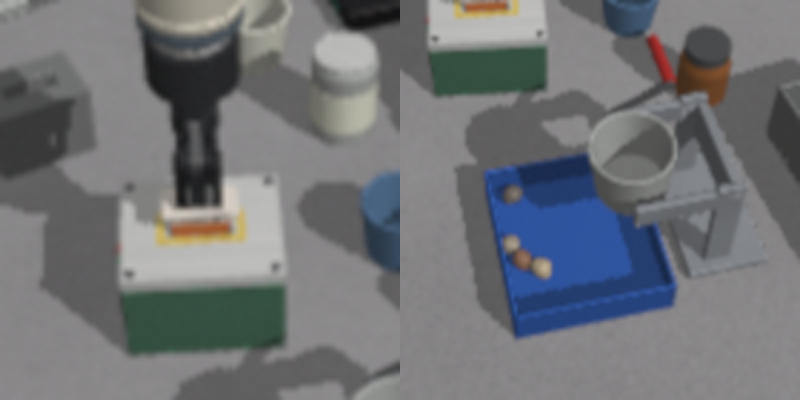

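The orange band meets the mouth at (200,228) and the collar is clear above it. The pot is upright, the four stones are in the tray, and the forces are low. Handing in.

```bash
python3 -c "
from rig import r
print(r.sign_off())"
```

```text
the job is handed in; nothing more can be done
None
```

I finished the check and handed it in at about 22.7 s of the 70 s allowed; the sign-off gives no verdict, so the results below are my own last checks.

- **Stones and pot:** I turned the crank to about 2.1 rad, and all four stones dropped into the blue tray. I then turned the pot back upright. The last picture shows all four stones in the tray and the pot upright; on release, the crank was within about 2 mm of its starting position.
- **Paddle:** I lifted it out of the holder by the black handle and lowered it into the slot. The blade tip is about 40 mm below the detector's top face, worked out from the arm's position rather than measured directly. The orange band is at the mouth and the collar is clear.
- **Grip:** The gripper still holds the handle with a 60 N squeeze set and 21 mm open. Tool tilt reads 0.00 rad and contact forces are about 1 N.
- **Bystanders:** I touched none of the cups, tins or tools as far as I could see, but I didn't measure their positions at the end.

**Disagreements:** The two cameras differed by about 2 mm on the slot position. A 5 N sideways force as the blade entered the slot fell to about 1 N after I shifted the paddle 1 mm. No other check failed.

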